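# Clear and zero the bench scale

### The job

Clear the bench scale and zero it: lift the canister off the weighing plate and set it down upright in the shallow tray, lowering it rather than dropping it. Once it stands there and you have let go, twist the wing-shaped knob on the scale's sloping console clockwise to its stop and let it spring all the way back. Leave the round knob and the other things on the bench as they are.

Things in the scene. Friction and masses are not known exactly. Their poses are not given: they have to be found in the camera images.
- scale: Grey bench scale, 280 x 200 mm, fixed, on either side of the bench. Origin on the bench under its middle; z up, x from front to back. Behind: steel weighing plate, 178 x 190 mm, top 75 mm high. In front: a console face sloping down to the front, 35 degrees from level (20 mm high at its front edge, 80 mm at its back), with a wing knob on its +y half and a small round knob on its -y half.
- pan (a point): Middle of the top of the weighing plate (51 mm behind the scale's origin, 75 mm up); axes as the scale.
- zero_grip (a point): Grip point of the black wing knob, on its turning axis, 26 mm out from the face. z points out of the face along that axis (35 degrees from vertical, leaning to the scale's front); x runs along the wing, turns with it, at rest points up the slope. Wing 46 mm long, 12 mm thick, 11 to 39 mm above the face, on a 44 mm round base. Fingers close across the 12 mm.
- zero_knob (a joint): Turn of the wing knob in rad: 0 at rest, grows clockwise as seen looking at the face, stop at 1.2 (69 degrees). A spring drives it back to 0 (0.2 N m at the stop).
- unit_knob (a joint): Turn of the small round knob (30 mm diameter, 16 mm high, 103 mm beside the wing knob) in rad, starts at 0, stays where it is put. To be left alone.
- canister: Closed steel canister, upright cylinder 90 mm diameter, 94 mm high, filler cap to 104 mm, with a fixed arch handle over the top; about 0.6 kg. Starts on the weighing plate. Origin at the centre of its underside, z up, the handle's bar runs along y.
- handle (a point): Middle of the handle's level bar, 148 mm above the canister's underside on its axis; round bar 12 mm thick, level for 56 mm along the canister's y, overall top at 154 mm; 38 mm free between filler cap and bar.
- tray: Shallow open aluminium tray, 280 (x) x 200 (y) mm, rim 16 mm high, walls and floor 4 mm thick, fixed. Origin under its centre, z up. The amber bottle stands at its far (+x) part; the near part is free for the canister.
- oil_bottle: Small amber bottle, 48 mm diameter, 105 mm high, standing loose in the tray; origin under its centre.
- jar: Glass jar, 52 mm diameter, 75 mm high, between tray and scale; origin under its centre.
- tin: Metal tin, 50 mm diameter, 85 mm high, between tray and scale; origin under its centre.
- wrench: Wrench lying on the bench near the robot; origin under its middle.
- screwdriver: Screwdriver lying at the robot's right; origin under its middle.
- bin: Loose blue open bin, 120 x 90 x 60 mm, at the robot's left; origin under its centre.
- wine_bottle: Tall green bottle, 68 mm diameter, 240 mm high, at the back; origin under its centre.

How it is judged (in metres and radians):
On the way, in this order (a step that is already met when the one before it is completed fails the run):
1. the canister is lifted in the fingers, its underside at least 12 mm above the weighing plate (z of canister in the frame of pan above 0.012 m and contact force between canister and the fingers above 0.5 N), for 0.1 s.
2. the canister stands upright on the tray's floor and is let go (x of canister in the frame of tray between -0.1 and 0.1 m and y of canister in the frame of tray between -0.055 and 0.055 m and z of canister in the frame of tray below 0.009 m and angle between canister's own z axis and vertical below 0.06 rad and contact force between canister and the fingers below 0.1 N and linear speed of canister below 0.03 m/s), for 0.3 s.
3. with the canister in the tray, the wing knob is at its stop (at least 1.1 rad) (x of canister in the frame of tray between -0.1 and 0.1 m and y of canister in the frame of tray between -0.055 and 0.055 m and z of canister in the frame of tray below 0.009 m and angle between canister's own z axis and vertical below 0.06 rad and value of joint zero_knob above 1.1 rad), for 0.15 s.
At the end, for the whole second after the job is handed in: The canister stands at rest on the tray's floor, upright within 3 degrees, its centre within 100 mm of the tray's centre along its length and 55 mm across; the wing knob has sprung back to within 0.08 rad of its rest position (x of canister in the frame of tray between -0.1 and 0.1 m and y of canister in the frame of tray between -0.055 and 0.055 m and z of canister in the frame of tray below 0.009 m and angle between canister's own z axis and vertical below 0.06 rad and linear speed of canister below 0.03 m/s and value of joint zero_knob below 0.08 rad and velocity of joint zero_knob below 0.1 rad/s); the robot touches nothing.
It fails at once if the wing knob is turned (over 0.4 rad) while the canister is still on the weighing plate (value of joint zero_knob above 0.4 rad and contact force between canister and scale above 0.5 N).
It fails at once if the canister is dropped (falls free of the fingers faster than 0.5 m/s) (linear speed of canister above 0.5 m/s and contact force between canister and the fingers below 0.05 N).
It fails at once if the canister is tipped over 30 degrees (angle between canister's own z axis and vertical above 0.52 rad).
It fails at once if the round knob is turned by over 0.2 rad (value of joint unit_knob above 0.2 rad or value of joint unit_knob below -0.2 rad).
It fails at once if one of the bottles, jar, tin, tools or loose bin is moved over 30 mm (distance of any of oil_bottle, jar, tin, wrench, screwdriver, bin, wine_bottle from where it was at the start of the episode above 0.03 m).
It also fails if it takes over 61 s, if anything falls off the work surface, if the arm or the gripper's body presses on something with over 40 N, if the wrist force passes 120 N, or if a joint passes its speed limit or range.

### The arm

A 6-joint arm with a two-finger parallel gripper is mounted at the origin on the work surface. World frame = base frame: x ahead of the robot, y to its left, z up, the work surface at z = 0. Lengths are in mm, angles in rad, forces in N, time in s.
With the tool pointing down it reaches from about 300 to 875 mm from the base axis. Payload 6.4 kg.
Tool frame: the origin (TCP) lies at the centre of the arm's flange, where the gripper is bolted on; the fingertips stand 173 mm ahead of it and the grasp point (between the pads) lies 155 mm ahead of it; z points along the fingers, x is the direction in which the jaws open and shut, and the axes are right-handed (so a half turn about z gives the same grasp; the last joint's range is limited). The gripper opens to 85 mm and grips with 20 to 120 N. Pads are 22 mm wide; open, the fingers measure 114 mm over their backs; the gripper's body (76 mm by 85 mm) begins 54 mm behind the grasp point. The pads swing forward as they close: fully open they stand 13 mm farther back than shut.
Start: joints at [-1.454, 0.181, 1.607, -0, 1.354, -0.206], TCP at [182.42, -545.312, 404.688] pointing down, gripper open.
Joint ranges: [-2.99, 2.99], [-0.89, 2.07], [0.3, 2.58], [-1.14, 4.28], [0, 2.63], [-3.12, 3.12]. Speed limits (rad/s): [2.57, 2.57, 3.01, 3.14, 3.14, 3.14].

### API

Orientations are given as a unit quaternion [w, x, y, z].
In Python, from bench import arm gives the robot as it stands. The module is installed in compiled form; this text tells all that it offers. Calls block until the motion is done:
- arm.move_ptp(position, orientation): joint-space move of the TCP to a pose.
- arm.movel(position, orientation=None, max_speed=150, guard=None): straight line of the TCP; orientation=None keeps the orientation; max_speed is the mean speed in mm/s. With guard (N) it stops when the force on the tool has changed by that much, and returns True; else False.
- arm.goto_joints(angles): joint-space move.
- arm.command_gripper(opening, grip_force=None): finger opening in mm; grip_force is the grip in N (None keeps the last); returns when the fingers have stopped.
- arm.hold(seconds).
- arm.ik(position, orientation): joint angles nearest the present ones, or None.
- arm.observe(): the state.
- arm.grab_frame(name): name is "side" or "top"; returns a dict with "color" (400x640x3 uint8, blue, green, red), "vertical_fov" (degrees; the focal length in pixels is half the picture's height over the tangent of half this angle, whatever the lens; pixels are square), "cx", "cy" (the principal point, pixels), "R" (3x3) and "t" (3): a world point X has camera coordinates R X + t. Camera axes: x right, y down, z forward; pixel columns grow to the right and rows downward; lengths in mm; the calibration is good to about 2 mm. A picture is of the moment at which its call begins. There is no depth.
A pose or a line that the arm cannot do raises arm.PlanningError and nothing moves.
- arm.hand_in(): hands the job in, once; it reports no verdict.
The state is a dict: "time": time; "joint_pos": joint angles; "joint_vel": joint speeds; "tau": joint torques, N m; "ee_pos": TCP position; "eef_rot": TCP orientation; "wrist_force": force on the tool from outside, world axes, zero at the start; "wrist_torque": the same for the moment, N m; "opening": finger opening in mm.
Only numpy, scipy, OpenCV 4.12 (cv2) and the standard library are available. Lean on these libraries where they do the work, as an engineer would, in place of code of your own. Each camera call takes 0.05 s, during which the arm holds its last target. There are 200 camera calls.

## Working session

There is one attempt and no reset: what is moved stays moved. The work goes in short steps, each a Python script; the robot and the scene stay as the last script left them, time stands still between calls to the robot, and variables do not carry over. Pictures are saved under pics/ and viewed, about 8 in all and at most 12, crops included, and the job is handed in when it is done.

```bash
mkdir -p pics
python3 - <<'E'
from bench import arm
import cv2,pickle
d={}
for n in("side","top"):
    f=arm.grab_frame(n); d[n]=f; cv2.imwrite(f"pics/{n}0.png",f["color"]); print(n,f["vertical_fov"],f["cx"],f["cy"],f["R"],f["t"])
pickle.dump(d,open("f0.pkl","wb"))
s=arm.observe();print(s["time"],s["eef_rot"],s["opening"])
E
```

```text
side 42.07426374775215 326.4704037934189 208.1685604881859 [[-0.75171058 -0.6594502  -0.00752614]
 [-0.46672733  0.54001819 -0.70038986]
 [ 0.46593648 -0.52297781 -0.71372081]] [ 439.27595417  378.18163457 1486.34491041]
top 45.453727681031346 315.77789830537057 195.9925906110653 [[-0.00740299 -0.9999173   0.01051638]
 [-0.99823617  0.00677023 -0.05898063]
 [ 0.05890455 -0.01093446 -0.99820373]] [  -3.92018205  603.19768742 1464.68585927]
0.1 [-5.90691029e-04  8.11539504e-01 -5.84297003e-01 -5.44913921e-04] 85.48247669446944
```

View pics/side0.png

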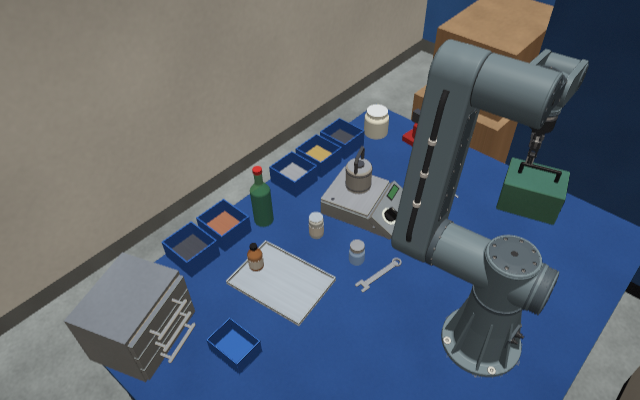

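View pics/top0.png

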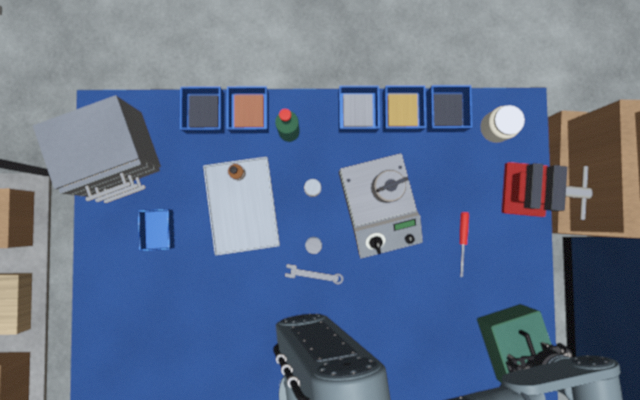

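The scale is on the right with its front towards the robot, canister cap near top (393,185), wing knob near top (376,243). The tray is at top (240,205), with its bottle at the far end. Enlarged crops come next.

Run:
```python
import cv2,pickle,numpy as np
d=pickle.load(open("f0.pkl","rb"))
def crop(n,x0,y0,w,h,s):
    return cv2.resize(d[n]["color"][y0:y0+h,x0:x0+w],None,fx=s,fy=s,interpolation=cv2.INTER_CUBIC)
cv2.imwrite("pics/c.png",np.hstack([crop("side",315,140,90,120,4.4),crop("top",335,150,90,120,4.4)]))
```

```text
(no output)
```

View pics/c.png

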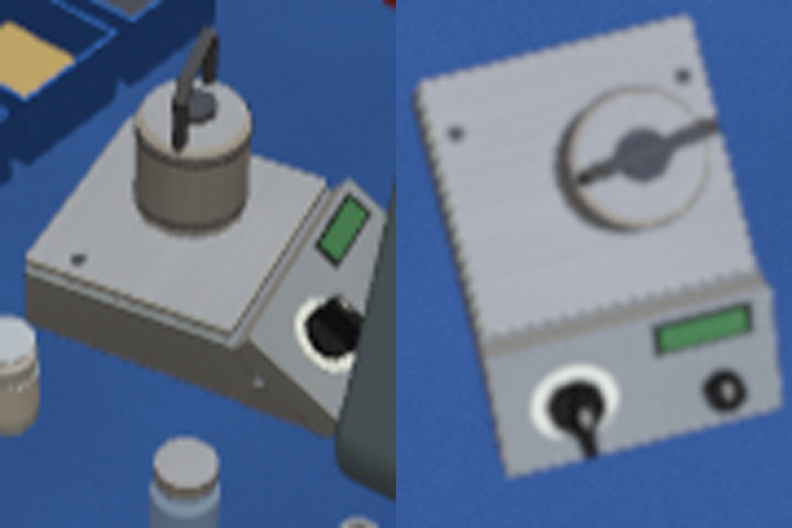

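```bash
cat > geo.py <<'E'
import pickle,numpy as np
from scipy.optimize import least_squares
d=pickle.load(open("f0.pkl","rb"))
def proj(n,X):
    f=d[n]; c=f["R"]@np.asarray(X,float)+f["t"]; F=200/np.tan(np.radians(f["vertical_fov"]/2))
    return np.array([f["cx"],f["cy"]])+F*c[:2]/c[2]
def at_z(n,p,z): return least_squares(lambda q:proj(n,[*q,z])-p,[500,0]).x
def tri(ps,pt):
    s=least_squares(lambda X:np.r_[proj("side",X)-ps,proj("top",X)-pt],[500,0,100]); return s.x,np.abs(s.fun).max()
S=lambda u,v:np.array([315+u/4.4-.4,140+v/4.4-.4])
T=lambda u,v:np.array([335+(u-396)/4.4-.4,150+v/4.4-.4])
def pose(p,X): 
    c,s=np.cos(p[2]),np.sin(p[2]); return np.array([p[0]+c*X[0]-s*X[1],p[1]+s*X[0]+c*X[1],X[2]])
E
cat > m.py <<'E'
from geo import *
print("lid",tri(S(194,118),T(640,157)),"cap",tri(S(200,104),T(641,155)))
print("plateBL",tri(S(28,262),T(417,83)),"plateFL",tri(S(233,337),T(487,343)))
print("knobtop~",tri(S(335,325),T(580,405)))
obs=[("top",T(417,83),(140,95,75)),("top",T(690,15),(140,-95,75)),("top",T(487,343),(-38,95,75)),("side",S(28,262),(140,95,75)),("side",S(233,337),(-38,95,75)),("side",S(325,180),(-38,-95,75)),
("top",T(508,477),(-140,100,20)),("top",T(780,408),(-140,-100,20))]
r=least_squares(lambda p:np.concatenate([proj(n,pose(p,X))-u for n,u,X in obs]),[550,-150,0.2],loss='soft_l1')
print("scale",r.x,np.round(r.fun,1)); print(np.save("scale.npy",r.x))
tr=[("top",(205,164),(140,100)),("top",(268,157),(140,-100)),("top",(279,247),(-140,-100)),("top",(215,255),(-140,100)),
("side",(228,281),(140,100)),("side",(267,242),(140,-100)),("side",(335,281),(-140,-100)),("side",(299,322),(-140,100))]
# order of side corners is tried in all cyclic shifts
for k in range(4):
    o=tr[:4]+[(a,tr[4+(i+k)%4][1],c) for i,(a,b,c) in enumerate(tr[4:])]
    q=least_squares(lambda p:np.concatenate([proj(n,pose(p,(*X,16)))-u for n,u,X in o]),[550,200,0.1])
    if q.cost<60: print("tray",k,q.x,np.round(q.fun,1)); np.save("tray.npy",q.x)
print("handle ends", at_z("side",S(184,97),223),at_z("side",S(210,37),223), at_z("side",S(197,66),223))
print("handle top-view ends", at_z("top",T(580,178),223),at_z("top",T(718,125),223))
print("bottle",at_z("top",(237,172),105),at_z("side",(254,270),0))
print("tin/jar",at_z("top",(312,187),85),at_z("top",(313,245),75))
E
python3 m.py
```

```text
lid (array([ 623.96068728, -215.24621711,  161.60511052]), np.float64(0.3013303882600553)) cap (array([ 622.31934911, -214.6287809 ,  177.14031984]), np.float64(0.6281527365720763))
plateBL (array([681.65128466, -80.13981575,  68.56633012]), np.float64(0.5114659698177206)) plateFL (array([ 506.3651165 , -123.7841219 ,   68.87299751]), np.float64(0.7316200638695136))
knobtop~ (array([ 461.6950313 , -189.0610295 ,   60.93148435]), np.float64(0.20410200640321818))
scale [ 5.68293027e+02 -2.05319985e+02  2.47460688e-01] [ 0.   0.4 -1.   0.1 -0.7 -1.1 -0.6 -1.   0.2 -1.3  0.9 -0.1 -0.1  0.9
  0.5  0.1]
None
tray 0 [5.73508913e+02 2.23847780e+02 1.15736382e-01] [-1.1  1.4 -0.2  0.6 -0.6  0.1 -1.2  0.2 -1.3 -1.4  0.3 -2.4  1.8 -3.3
 -0.5  1.6]
handle ends [ 602.57003615 -171.55245343] [ 631.78886697 -239.23750153] [ 617.70570674 -205.8290257 ]
handle top-view ends [ 605.88573879 -168.58466315] [ 637.75393167 -253.41967042]
bottle [669.88501041 222.71002179] [674.4162114  250.22063899]
tin/jar [625.99298123   3.54857924] [454.1971477    1.74744448]
```

```bash
cat >> geo.py <<'E'
from scipy.spatial.transform import Rotation as Ro
def quat(x,z):
    z=np.asarray(z,float);x=np.asarray(x,float); return Ro.from_matrix(np.c_[x,np.cross(z,x),z]).as_quat(scalar_first=True)
E
cat > m2.py <<'E'
from geo import *
from bench import arm
sp=np.load("scale.npy"); t=np.tan(np.radians(35))
print("far corner",tri(S(211,33),T(717,123)))
def face(n,u): return least_squares(lambda q:proj(n,pose(sp,(q[0],q[1],20+(q[0]+140)*t)))-u,[-97,0]).x
print("wing base top/side",face("top",T(576,403)),face("side",S(330,332)),"round",face("top",T(722,395)))
y=0.37; qd=quat([np.cos(y),np.sin(y),0],[0,0,-1]);qd2=quat([-np.cos(y),-np.sin(y),0],[0,0,-1])
for q in(qd,qd2): print("handle",np.round(arm.ik([621,-211,378],q),2), np.round(arm.ik([538,220,400],q),2))
s=np.radians(35);n=Ro.from_euler('z',sp[2]).apply([-np.sin(s),0,np.cos(s)])
yl=np.array([-np.sin(sp[2]),np.cos(sp[2]),0])
b=pose(sp,(-97,51,20+43*t));
for sg in(1,-1):
  for k in(31,120): 
    a=arm.ik(b+(k+155)*n,quat(sg*yl,-n)); print("wing",sg,k,None if a is None else np.round(a,2),b)
E
python3 m2.py
```

```text
far corner (array([ 640.5969186 , -254.33904417,  213.07188309]), np.float64(0.39003725949891077))
wing base top/side [-97.64544763  43.0129812 ] [-96.33574187  40.58679111] round [-118.97935308  -58.60270604]
handle [-0.51  0.38  1.41 -0.    1.35 -0.88] [ 0.18  0.2   1.6  -0.    1.35 -0.19]
handle [-0.51  0.38  1.41 -0.    1.35  2.26] [ 0.18  0.2   1.6  -0.    1.35  2.96]
wing 1 31 [-1.02  0.09  2.28  0.88  0.79  2.8 ] [ 461.7558035  -179.63302204   50.10892414]
wing 1 120 [-1.17 -0.18  2.32  0.72  1.03  2.9 ] [ 461.7558035  -179.63302204   50.10892414]
wing -1 31 [-1.02  0.09  2.28  0.88  0.79 -0.35] [ 461.7558035  -179.63302204   50.10892414]
wing -1 120 [-1.17 -0.18  2.32  0.72  1.03 -0.24] [ 461.7558035  -179.63302204   50.10892414]
```

Run:
```python
from geo import *
from bench import arm
import cv2
y=.39; q=quat([np.cos(y),np.sin(y),0],[0,0,-1])
arm.move_ptp([622,-214,470],q)
print(arm.movel([622,-214,378],max_speed=80,guard=10))
arm.command_gripper(40)
fs=[cv2.resize(arm.grab_frame(n)["color"][b:b+120,a:a+120],None,fx=3.3,fy=3.3,interpolation=cv2.INTER_CUBIC) for n,a,b in(("side",300,90),("top",330,130))]
cv2.imwrite("pics/g.png",np.hstack(fs)); o=arm.observe();print(o["time"],o["ee_pos"],o["opening"],o["wrist_force"])
```

```text
False
4.0083 [ 621.98902489 -214.00346153  377.98660843] 39.94700388655751 [-0.59848185  0.9786786   0.41500732]
```

View pics/g.png

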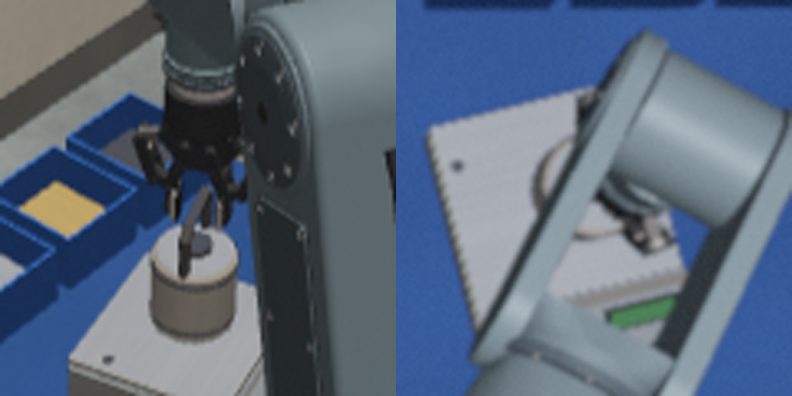

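The fingers straddle the bar in the side view, with tips at (173,215) and (222,215) and the bar at (205,195). I'll close and lift.

Run:
```python
from geo import *
from bench import arm
import cv2
arm.command_gripper(0,60); o=arm.observe();print(o["opening"],o["wrist_force"])
arm.movel([622,-214,388],max_speed=30); print(arm.observe()["wrist_force"])
arm.movel([622,-214,480],max_speed=100); o=arm.observe();print(o["time"],o["opening"],o["wrist_force"],o["wrist_torque"])
cv2.imwrite("pics/l.png",cv2.resize(arm.grab_frame("side")["color"][60:210,280:440],None,fx=3,fy=3))
```

```text
9.977863781584167 [1.36590607 0.73921636 1.35198254]
[-0.02734841  0.14254799 -4.62512275]
5.9333 9.85351522989404 [ 0.29755245 -0.02751859 -5.96393396] [-0.03950671  0.03186682  0.02424046]
```

View pics/l.png

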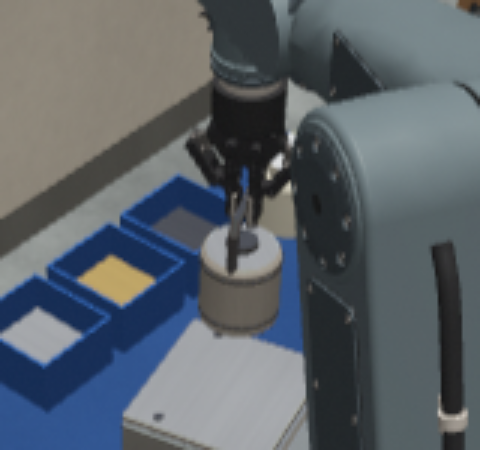

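The canister hangs upright and clear of the plate, with about 6 N on the wrist. Next it goes to the tray.

Run:
```python
from geo import *
from bench import arm
import cv2
y=.39; q=quat([np.cos(y),np.sin(y),0],[0,0,-1])
tx,ty,_=pose(np.load("tray.npy"),(-35,0,0)); print(tx,ty)
arm.movel([tx,ty,480],q,max_speed=180)
arm.movel([tx,ty,325],max_speed=100); arm.hold(.3); print(arm.observe()["wrist_force"])
print(arm.movel([tx,ty,302],max_speed=15,guard=4)); o=arm.observe(); print(o["ee_pos"],o["wrist_force"],o["time"])
d2=[arm.grab_frame(n)["color"] for n in("side","top")]
cv2.imwrite("pics/p.png",np.hstack([cv2.resize(d2[0][170:330,200:360],None,fx=2.4,fy=2.4),cv2.resize(d2[1][130:290,180:340],None,fx=2.4,fy=2.4)]))
```

```text
538.7430620058578 219.8060439209934
[-0.30944468  0.42827323 -3.91096559]
True
[538.921173   219.90462874 306.96019538] [1.03468474 1.84080315 3.89338592] 11.6833
```

View pics/p.png

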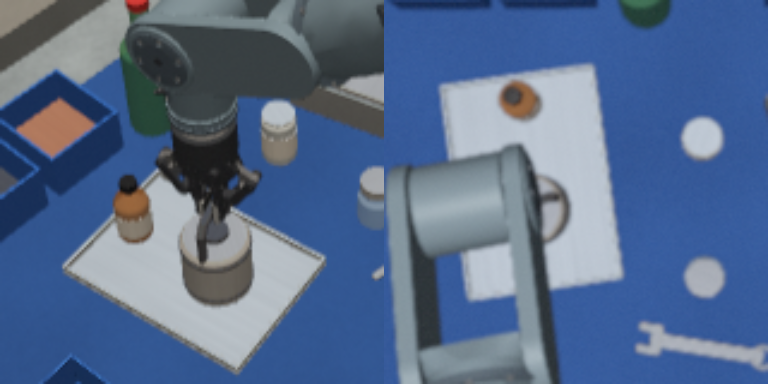

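The canister stands on the tray floor: contact came at TCP z = 307, as predicted. I'll release it and look again at it and the knob.

Run:
```python
from geo import *
from bench import arm
import cv2,pickle
p=np.array(arm.observe()["ee_pos"])
arm.command_gripper(50); arm.hold(.2)
arm.movel(p+[0,0,120],max_speed=120); arm.hold(.3)
o=arm.observe(); print(o["time"],o["wrist_force"])
d={n:arm.grab_frame(n) for n in("side","top")}; pickle.dump(d,open("f1.pkl","wb"))
c=lambda n,x,y,w,h,s:cv2.resize(d[n]["color"][y:y+h,x:x+w],None,fx=s,fy=s,interpolation=cv2.INTER_CUBIC)
cv2.imwrite("pics/w.png",np.hstack([c("side",360,180,60,60,6),c("top",350,220,70,60,6)]))
cv2.imwrite("pics/w2.png",c("side",220,190,130,140,3))
```

```text
13.9167 [ 0.62369311 -0.10247664  0.26339213]
```

View pics/w.png

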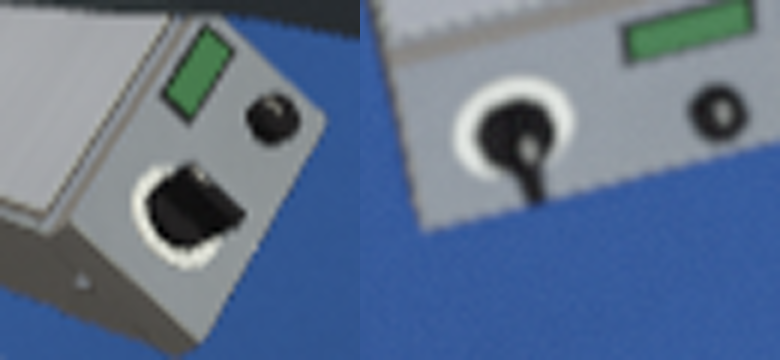

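View pics/w2.png

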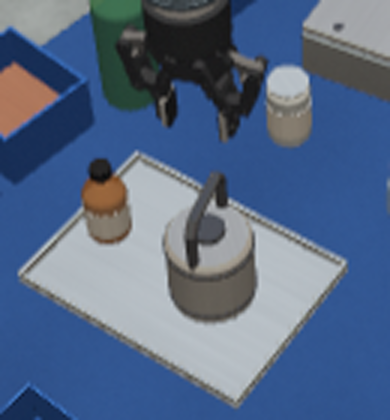

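The canister stands upright and free in the tray. The knob's white ring is centred at top crop (514,131), and the wing tip is at about (540,200) top and (240,212) side. I'll check these against the model.

```bash
cat > m3.py <<'E'
from geo import *
sp=np.load("scale.npy"); t=np.tan(np.radians(35));s=np.radians(35)
T6=lambda u,v:np.array([350+(u-360)/6-.4,220+v/6-.4]);S6=lambda u,v:np.array([360+u/6-.4,180+v/6-.4])
def P(x,y,a,h): return pose(sp,(x+a*np.cos(s)-h*np.sin(s),y,20+(x+140)*t+a*np.sin(s)+h*np.cos(s)))
f=lambda n,u:least_squares(lambda q:proj(n,P(q[0],q[1],0,0))-u,[-97,40]).x
print("ring",f("top",T6(514,131)),"round base",f("top",T6(718,114)))
for b in((-97,43),(-97,46),(-97,49)):
    for a,h in((-23,39),(23,39),(-23,11)):
        X=P(*b,a,h);print(b,a,h,"top",np.round((proj("top",X)+.4-[350,220])*6+[360,0]),"side",np.round((proj("side",X)+.4-[360,180])*6))
E
python3 m3.py
```

```text
ring [-98.19191974  43.86647775] round base [-117.04231935  -60.6707519 ]
(-97, 43) -23 39 top [542. 210.] side [251. 217.]
(-97, 43) 23 39 top [530. 139.] side [192. 162.]
(-97, 43) -23 11 top [527. 176.] side [220. 236.]
(-97, 46) -23 39 top [536. 212.] side [249. 221.]
(-97, 46) 23 39 top [524. 140.] side [190. 166.]
(-97, 46) -23 11 top [521. 178.] side [218. 240.]
(-97, 49) -23 39 top [530. 213.] side [247. 224.]
(-97, 49) 23 39 top [518. 142.] side [188. 169.]
(-97, 49) -23 11 top [516. 179.] side [216. 243.]
```

Run:
```python
from geo import *
from bench import arm
import m3
sp=m3.sp; s=m3.s
n=Ro.from_euler('z',sp[2]).apply([-np.sin(s),0,np.cos(s)]); yl=np.array([-np.sin(sp[2]),np.cos(sp[2]),0])
q=quat(-yl,-n); b=m3.P(-97,43,0,0); at=lambda k:b+(k+155)*n
arm.move_ptp([380,-130,430],quat([np.cos(-.3),np.sin(-.3),0],[0,0,-1]))
arm.move_ptp(at(120),q); arm.command_gripper(45)
print(arm.movel(at(31),q,max_speed=60,guard=8)); o=arm.observe(); print(o["time"],np.dot(o["ee_pos"]-b,n)-155,o["wrist_force"])
arm.command_gripper(0,40); o=arm.observe(); print("opening",o["opening"],o["wrist_force"],o["wrist_torque"],np.round(o["joint_pos"],3))
q2=Ro.from_quat(q,scalar_first=True)*Ro.from_euler('z',.3)
print("j6 for +0.3",arm.ik(at(31),q2.as_quat(scalar_first=True)))
```

```text
ring [-98.19191974  43.86647775] round base [-117.04231935  -60.6707519 ]
(-97, 43) -23 39 top [542. 210.] side [251. 217.]
(-97, 43) 23 39 top [530. 139.] side [192. 162.]
(-97, 43) -23 11 top [527. 176.] side [220. 236.]
(-97, 46) -23 39 top [536. 212.] side [249. 221.]
(-97, 46) 23 39 top [524. 140.] side [190. 166.]
(-97, 46) -23 11 top [521. 178.] side [218. 240.]
(-97, 49) -23 39 top [530. 213.] side [247. 224.]
(-97, 49) 23 39 top [518. 142.] side [188. 169.]
(-97, 49) -23 11 top [516. 179.] side [216. 243.]
False
18.0333 31.259823308173736 [ 0.34370925  0.1045672  -0.12289039]
opening 11.476405781073852 [-9.48115445  6.47637282 12.23525302] [0.90460352 0.42937987 0.46698915] [-1.026  0.104  2.263  0.88   0.795 -0.347]
j6 for +0.3 [-1.02636561  0.10534569  2.26164037  0.88045422  0.79141466 -0.04754085]
```

The wing is gripped (11.5 mm), but the tips press on the base with about 14 N, and there is about 9 N sideways. I'll regrip slightly further out and nearer +y.

```bash
sed -i '/^print\|^for/,$d' m3.py
cat >> m3.py <<'E'
n=Ro.from_euler('z',sp[2]).apply([-np.sin(s),0,np.cos(s)]); yl=np.array([-np.sin(sp[2]),np.cos(sp[2]),0])
q=quat(-yl,-n); b=P(-97,43,0,0)
E
python3 - <<'E'
from m3 import *
from bench import arm
def rep(w):
    o=arm.observe(); F=o["wrist_force"]; print(w,o["time"],"open",round(o["opening"],1),"n,y,up",np.round([F@n,F@yl,F@np.cross(yl,n)],1),"T",np.round(np.array(o["wrist_torque"])@n,2))
at=lambda k,y:b+(k+155)*n+y*yl
arm.command_gripper(30); rep("open")
for k,y in((35,2),):
    arm.movel(at(k,y),q,max_speed=40); arm.command_gripper(0,40); rep((k,y))
E
```

```text
open 18.7417 open 30.0 n,y,up [ 0.2 -0.1  0.1] T 0.03
(35, 2) 19.2917 open 11.2 n,y,up [ 8.   2.  -1.3] T -0.07
```

Run:
```python
from m3 import *
from bench import arm
import cv2
def rep(w):
    o=arm.observe(); F=o["wrist_force"]; t=-np.array(o["wrist_torque"])@n; print(np.round(w,2),round(o["time"],1),"open",round(o["opening"],1),"n,|lat|",np.round([F@n,np.linalg.norm(F-(F@n)*n)],1),"Tz",round(t,2)); return t
j0=np.array(arm.observe()["joint_pos"]); np.save("j0.npy",j0)
t0=rep(0)
for a in (.2,.4,.6,.8,1.0,1.1,1.15,1.2,1.23,1.26):
    arm.goto_joints(j0+np.r_[0,0,0,0,0,a]); t=rep(a)
    if abs(t-t0)>.6: break
arm.hold(.4); rep(a)
d={n_:arm.grab_frame(n_)["color"] for n_ in("side","top")}
c=lambda n,x,y,w,h,s:cv2.resize(d[n][y:y+h,x:x+w],None,fx=s,fy=s,interpolation=cv2.INTER_CUBIC)
cv2.imwrite("pics/t.png",np.hstack([c("side",350,170,80,80,4.8),c("top",345,205,80,80,4.8)]))
```

```text
0 19.3 open 11.2 n,|lat| [8.  2.4] Tz 0.07
0.2 19.6 open 11.4 n,|lat| [4.  2.6] Tz -0.09
0.4 19.9 open 11.1 n,|lat| [6.2 2.3] Tz -0.08
0.6 20.2 open 11.3 n,|lat| [6.8 3.6] Tz -0.1
0.8 20.5 open 11.4 n,|lat| [7.6 4.9] Tz -0.1
1.0 20.8 open 11.0 n,|lat| [7.2 5. ] Tz -0.2
1.1 21.1 open 10.9 n,|lat| [7.9 5.3] Tz -0.16
1.15 21.3 open 11.4 n,|lat| [8.1 5.2] Tz -0.18
1.2 21.6 open 11.4 n,|lat| [6.7 5.5] Tz -0.2
1.23 21.8 open 11.7 n,|lat| [5.4 5.5] Tz -0.51
1.26 22.1 open 11.2 n,|lat| [7.  4.4] Tz -0.99
1.26 22.5 open 11.4 n,|lat| [6.6 5.5] Tz -1.03
```

View pics/t.png

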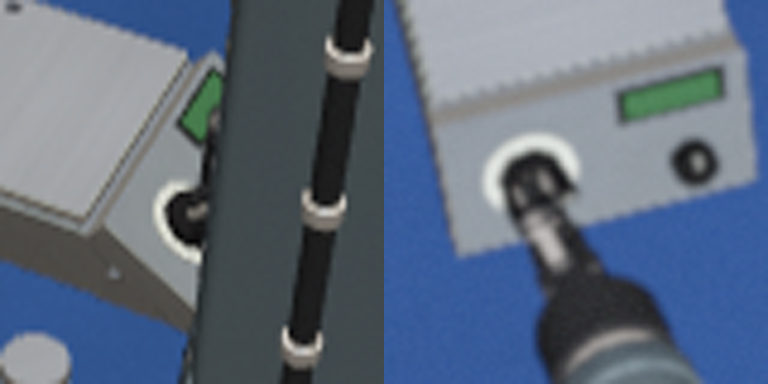

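The torque followed the spring to 0.2 N m at 1.2 rad and then rose steeply, so the knob is at its stop. I'll turn most of the way back, release, retreat and check.

Run:
```python
from m3 import *
from bench import arm
import cv2
j0=np.load("j0.npy")
for a in (.9,.6,.3,.1): arm.goto_joints(j0+np.r_[0,0,0,0,0,a])
arm.command_gripper(40); arm.hold(.3)
p=np.array(arm.observe()["ee_pos"]); print(arm.observe()["wrist_torque"])
arm.movel(p+110*n,max_speed=100)
arm.move_ptp([380,150,430],quat([np.cos(.3),np.sin(.3),0],[0,0,-1])); arm.hold(.3)
d={n_:arm.grab_frame(n_)["color"] for n_ in("side","top")}
c=lambda n,x,y,w,h,s:cv2.resize(d[n][y:y+h,x:x+w],None,fx=s,fy=s,interpolation=cv2.INTER_CUBIC)
cv2.imwrite("pics/e.png",np.vstack([np.hstack([c("side",360,180,60,50,6),c("top",350,220,70,50,6)]),cv2.resize(d["side"][170:330,200:460],(780,290))]))
o=arm.observe();print(o["time"],o["wrist_force"])
```

```text
[-0.09560032  0.24309843 -0.06274536]
27.8667 [-0.75509733  0.17524046  0.04890197]
```

View pics/e.png

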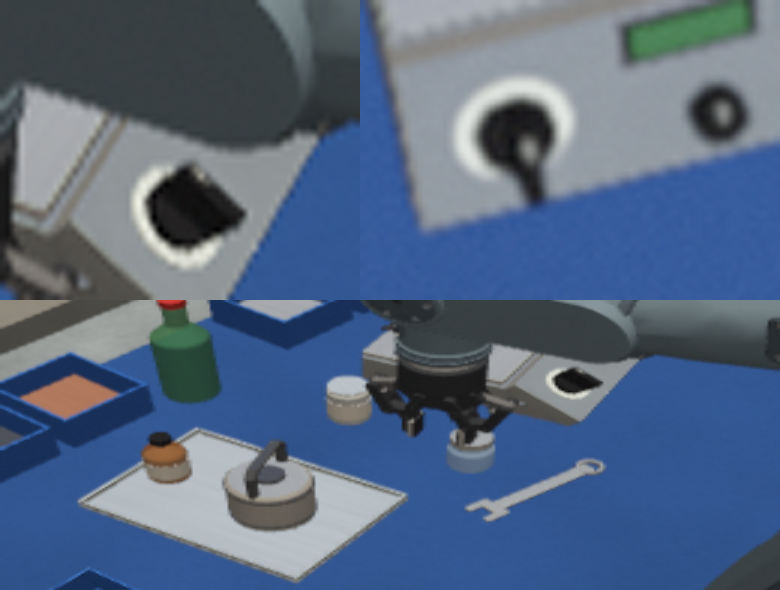

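The wing is back exactly as it looked before, the canister stands upright in the tray, and the robot touches nothing.

```bash
python3 -c "
from bench import arm
arm.hand_in()"
```

```text
the job is handed in; nothing more can be done
```

I moved the canister to the tray, turned the wing knob to its stop and back, and handed the job in at about 28 s on the robot's clock.

- **Canister:** I lifted it by its handle, with about 6 N on the wrist. I lowered it slowly into the near part of the tray, and contact came at the predicted height. In the last picture it stands upright and free in the tray.
- **Wing knob:** The first grip on the wing pressed on the knob's base with about 14 N and pulled about 9 N sideways. I regripped slightly further out and to the left, which still showed about 8 N along the axis. The turning torque reached about 0.2 N m at 1.2 rad, then rose to 1.0 N m at 1.26 rad of wrist turn, so the knob reached its stop. I turned it back to about 0.1 rad and let go.
- **Final check:** In the last pictures the wing looks the same as before I touched it. The round knob looks unchanged, and the bottles, jar, tin and wrench are where they were as far as they can be seen. The screwdriver and most of the bin were outside those pictures, but the arm did not work near them. The gripper was clear of everything.

I judged the wing's return and the canister's rest only from pictures; there was no joint reading for the knob. The two views disagreed by up to about 15 mm on the handle, and some plate heights came out about 6 mm low. The grips had enough room for this.

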